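Check the air pressure of the glaze-spraying tank

TASK

Take the air gauge from its wooden rest, press it straight down, fully home, onto the round brass valve stem with the sprung steel tip on top of the air tank and keep it there a moment, so that the air pushes the white rod out of the gauge. Then lift it off and lay it back in the two notches of its rest as it lay, head down, and let go, with the rod still out so that I can read it. Never touch the rod with the gripper, and leave the bowl, jar and brush beside it undisturbed.

Things in the scene. Friction and masses are not known exactly. Their poses are not given: they have to be found in the camera images.
- gauge: Loose air gauge, 0.22 to 0.34 kg: a horizontal round aluminium barrel (diameter 18 mm, along x from -55 to +55 mm); at its middle a dark steel grip block 36 (x) x 30 (y) mm, z = -20 to +14 mm, best gripped from above, fingers closing along y; under it a brass head pointing down. Origin: on the barrel axis, mid-block; z up as it lies in its rest. The rod leaves the +x end.
- gauge_mouth (a point): Centre of the open mouth of the gauge's brass head, 46 mm below the gauge's origin. The head is a cup facing down, outside diameter 28 mm, inside 22 mm, 22 mm deep: its ceiling is 24 mm below the gauge's origin. Grip the block firmly (about 60 N) so that it does not slip as it is pressed.
- gauge_rod (a joint): How far the gauge's rod is out (m), 0 at the start. Only the air of a valve pressed fully into the head pushes it out, 28 to 50 mm at a full press, depending on the hidden pressure. Friction (about 0.4 N) then keeps it where it is.
- rod_stick: The gauge's white round rod, diameter 8 mm, with a 12 mm steel button on its end; it slides along the gauge's x axis. Origin: at the gauge's origin when the rod is in.
- rod_tip (a point): Outer end of the rod: 59.5 mm from the gauge's origin along its +x when the rod is in.
- rest: Fixed wooden rest of the gauge: a board 100 x 70 x 12 mm with two 12 mm thick posts, centred at x = -39 and +39 mm (66 mm apart inside), each topped by a 90 degree V notch, 37 mm wide at its top, 81 mm above the table. Origin: centre of the board's underside, z up.
- rest_seat (a point): Where the gauge's origin is when it lies home in the middle of its rest: 75 mm above the rest's origin. The barrel lies in both notches along the rest's x axis, the head hanging between the posts. At the start the gauge lies so, within 6 mm of the middle along x.
- tank: Fixed grey air tank, a lying cylinder, diameter 120 mm, 220 mm long along its y axis, top 135 mm above the table. Origin: on the table under its centre, z up. On top: at y = +42 mm the valve stem, a round brass tube of diameter 14 mm up to 172 mm, the steel valve tip standing out of it; at y = -30 mm a square brass blank plug up to 156 mm, not the valve.
- valve_tip (a point): Centre of the top of the valve's sprung steel tip (diameter 12 mm): 177 to 180 mm above the table when released, 172 mm fully pressed, flush with the brass stem (a hard stop). The ceiling of the gauge's head presses on it: at a full press the gauge's origin is 196 mm above the table. The head may sit up to 4 mm off-centre.
- valve_core (a joint): How far the valve tip is pressed in from its released height (m): 0 released, 0.006 to 0.008 (by the start) when it is flush with the brass stem. A spring and the air resist with 1.5 N at first and about 12 N just before it is flush; a push of 15 to 20 N takes it fully home. It springs back by itself.
- bowl: Bystander: small terracotta bowl, 68 mm across, 35 mm high; leave it alone. Origin: centre of its underside.
- jar: Bystander: closed amber glass jar, 52 mm across, 65 mm high; leave it alone. Origin: centre of its underside.
- brush: Bystander: brush, 160 mm long, lying; leave it alone. Origin: under it, on the table.
There are look-alikes about, which are no part of the job. There is more than one size of the gauge; the job needs the middle-sized.

How it is judged (in metres and radians):
On the way:
1. The gauge is pressed fully home on the tank's valve and the rod is pushed out (height (world z) of valve_tip below 0.1728 m and value of joint gauge_rod above 0.018 m and contact force between gauge and tank above 2 N and horizontal distance between gauge and valve_tip below 0.01 m), for 0.2 s.
At the end, for the whole second after the job is handed in: The gauge lies at rest in both notches of its rest (barrel along the notches within 0.15 rad, either way round, origin within 6 mm across, 18 mm along and 5 mm in height of its seat, head down within 0.3 rad) with its rod still at least 18 mm out, and the valve is released (within 1 mm) (value of joint gauge_rod above 0.018 m and value of joint valve_core below 0.001 m and x of gauge in the frame of rest between -0.018 and 0.018 m and y of gauge in the frame of rest between -0.006 and 0.006 m and z of gauge in the frame of rest between 0.07 and 0.08 m and angle between the x axis of gauge and the x axis of rest, either way round below 0.15 rad and angle between gauge's own z axis and vertical below 0.3 rad and linear speed of gauge below 0.02 m/s); the robot touches nothing.
It fails at once if The gripper's fingers touched the rod (over 1 N) (contact force between the fingers and rod_stick above 1 N).
It fails at once if A bystander was shifted by more than 30 mm (distance of any of bowl, jar, brush from where it was at the start of the episode above 0.03 m).
It also fails if it takes over 69 s, if anything falls off the work surface, if the arm or the gripper's body presses on something with over 40 N, if the wrist force passes 120 N, or if a joint passes its speed limit or range.

ROBOT

A 6-joint arm with a two-finger parallel gripper is mounted at the origin on the work surface. World frame = base frame: x ahead of the robot, y to its left, z up, the work surface at z = 0. Lengths are in mm, angles in rad, forces in N, time in s.
With the tool pointing down it reaches from about 350 to 875 mm from the base axis. Payload 4.2 kg.
Tool frame: the origin (TCP) lies at the very end of the fingers, on their centre line; the grasp point (between the pads) lies 19 mm behind it (arm.tcp_to_grasp is the x of the grasp point in the tool frame, in mm); x points along the fingers, z is the direction in which the jaws open and shut, and the axes are right-handed (so a half turn about x gives the same grasp; the last joint's range is limited). The gripper opens to 85 mm and grips with 20 to 120 N. Pads are 22 mm wide; open, the fingers measure 114 mm over their backs; the gripper's body (76 mm by 85 mm) begins 54 mm behind the grasp point. The pads swing forward as they close: fully open they stand 13 mm farther back than shut.
Start: joints at [-1.008, 0.385, 0.008, 0, -1.194, -0.259], TCP at [186.983, -596.353, 231.312] pointing down, gripper open.
Joint ranges: [-3.14, 3.14], [-1.21, 2.06], [-1.07, 1.41], [-3.16, 2.05], [-2.99, -0.16], [-3.1, 3.1]. Speed limits (rad/s): [2.79, 2.79, 3.14, 3.14, 3.14, 3.14].

INTERFACE

Orientations are given as a unit quaternion [x, y, z, w].
In Python, from bench import status, get_image, job, arm gives the robot as it stands.
- The arm moves only by the tool apply_moves, never from a script. Its argument "targets" is text: rows parted by semicolons, each of 5 numbers parted by spaces: the shift along the tool's x, y, z in mm, then the turn about the tool's x in degrees, then the gripper's target within -1 to 1 (shut at 1, half-way at 0, fully open at -1). In form: dx dy dz spin hand; .... A call has 1 to 10 rows; each row is the pose to reach, as a shift and turn from the pose commanded when the call began, along the tool's axes at that moment; what a row does not reach only later rows make up. A row lasts 1/12 s, in which the tool goes at most 41.7 mm and 7.16 degrees, less where a joint would pass 70% of its speed; a pose out of reach is approached as far as the arm can. A call with a gripper value outside its range is refused whole. The fingers move at their own pace and stop on an object; the grip force is fixed at half the most. Time passes only in rows, so rows that repeat a pose let the fingers close. It gives the time, the measured TCP pose, the force and the opening at its end, in the units of the state.
- status.read_state(): the state, without advancing time (a new reading comes with each control period).
- get_image(name): name is "scene" or "top" or "wrist"; returns a dict with "img" (420x560x3 uint8, red, green, blue), "mtx" (3x3 intrinsics, pixels), "world_from_camera" (4x4, takes a point from camera to world coordinates). Camera axes: x right, y down, z forward; pixel columns grow to the right and rows downward; lengths in mm; the calibration is good to about 2 mm. A picture is of the moment at which its call begins. There is no depth.
- job.job_done(): hands the job in, once; it reports no verdict.
The state is a dict: "clock": time; "joints": joint angles; "joint_vel": joint speeds; "joint_efforts": joint torques, N m; "position": TCP position; "ee_rot": TCP orientation; "contact_force": force on the tool from outside, world axes, zero at the start; "wrist_torque": the same for the moment, N m; "gripper_width": finger opening in mm.
Only numpy, scipy, OpenCV 4.12 (cv2) and the standard library are available. Lean on these libraries where they do the work, as an engineer would, in place of code of your own. Each camera call takes 0.05 s, during which the arm holds its last target.

## Working session

There is one attempt and no reset: what is moved stays moved. The work goes in short steps, Python scripts to look and compute and a tool call to move; the robot and the scene stay as the last step left them, time stands still between calls to the robot, and variables do not carry over. Pictures are saved under pics/ and viewed, and the job is handed in when it is done.

Besides the shell and the picture viewer there is one more tool, called after ">>>" in YAML: its name, and indented under it one key for each argument. apply_moves: Moves the arm, as the interface text tells. Its arguments: {"type":"object","properties":{"targets":{"type":"string"}},"required":["targets"]}

```bash
mkdir -p pics; ls; cat > h.py <<'E'
import numpy as np, cv2
from bench import status, get_image, job, arm
def snap(name,fn):
    d=get_image(name); cv2.imwrite('pics/'+fn+'.png',d['img'][:,:,::-1]); np.savez('pics/'+fn+'.npz',**{k:np.array(v) for k,v in d.items()}); return d
def ray(d,u,v):
    T=np.array(d['world_from_camera']);r=T[:3,:3]@np.linalg.inv(np.array(d['mtx']))@np.array([u,v,1.]);return T[:3,3],r
def onz(d,u,v,z):
    o,r=ray(d,u,v);return o+r*(z-o[2])/r[2]
def proj(d,p):
    T=np.linalg.inv(np.array(d['world_from_camera']));c=np.array(d['mtx'])@(T[:3,:3]@np.array(p,float)+T[:3,3]);return c[:2]/c[2]
def load(fn):
    return dict(np.load('pics/'+fn+'.npz'))
E
python3 - <<'E'
from h import *
for n in ["scene","top","wrist"]:
    d=snap(n,n+'0'); print(n,np.round(d['world_from_camera'],2).tolist())
print(status.read_state(), arm.tcp_to_grasp)
E
```

```text
pics
scene [[-0.29, 0.6, -0.74, 1296.41], [0.96, 0.19, -0.23, 181.73], [0.0, -0.78, -0.63, 793.35], [0.0, 0.0, 0.0, 1.0]]
top [[0.01, -0.99, 0.14, 410.43], [-1.0, -0.01, -0.03, -26.22], [0.03, -0.14, -0.99, 1160.2], [0.0, 0.0, 0.0, 1.0]]
wrist [[-0.3, 0.92, 0.26, 120.61], [0.95, 0.29, 0.08, -617.02], [0.0, 0.27, -0.96, 372.27], [0.0, 0.0, 0.0, 1.0]]
{'clock': 0.15, 'joints': array([-1.00841200e+00,  3.85398240e-01,  6.95601868e-03, -3.52460662e-04,
       -1.19400950e+00, -2.58620316e-01]), 'joint_vel': array([ 0.00212957, -0.00401592,  0.00477373,  0.00351722,  0.00052895,
       -0.00026138]), 'joint_efforts': array([-1.78484293e-04, -3.92678583e+01,  1.88582629e+01,  4.18859079e+00,
       -3.39480743e-03, -3.53311705e-06]), 'position': array([ 186.84420677, -595.96242976,  230.4681256 ]), 'ee_rot': array([-0.5693638 ,  0.41830945,  0.57036821,  0.41895365]), 'contact_force': array([ 1.19030821,  0.2439054 , -0.22353719]), 'wrist_torque': array([ 0.0066971 , -0.01497671, -0.04160395]), 'gripper_width': 85.8137210119261} -18.700000000000003
```

View pics/scene0.png

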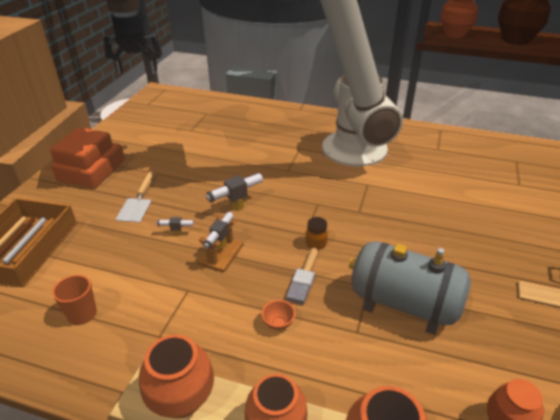

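View pics/top0.png

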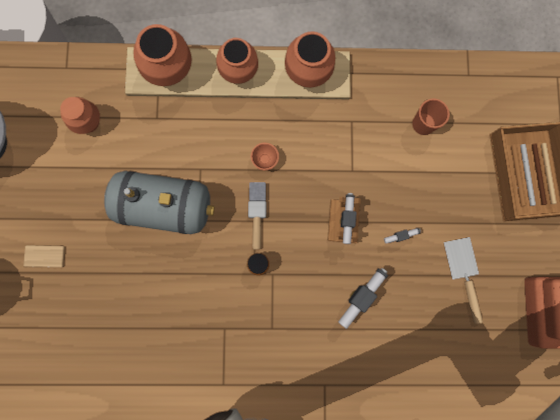

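View pics/wrist0.png

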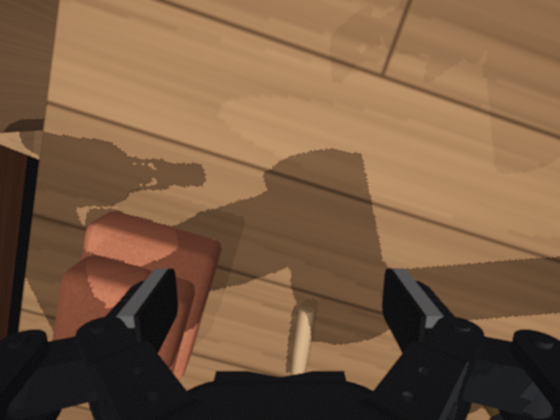

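The top view shows the gauge in its rest at about (348,219), with look-alikes at (363,297) and (403,236). The tank is at (158,203): the round stem is near (131,193) and the square plug near (165,199). I'll zoom in next.

```bash
python3 - <<'E'
from h import *
d=load('top0');s=load('scene0')
a=cv2.resize(d['img'][180:260,310:390],None,fx=5,fy=5,interpolation=2)
b=cv2.resize(d['img'][160:240,95:175],None,fx=5,fy=5,interpolation=2)
c=cv2.resize(s['img'][200:270,185:255],(400,400),interpolation=2)[:, :]
cv2.imwrite('pics/z1.png',np.hstack([a,b])[:,:,::-1])
e=cv2.resize(s['img'][230:310,380:460],(400,400),interpolation=2)
cv2.imwrite('pics/z2.png',np.hstack([c,e])[:,:,::-1])
print(onz(d,348,219,89),onz(d,131,193,178))
E
```

```text
[ 552.3529043  -204.99782747   89.        ] [589.30970624 251.08718729 178.        ]
```

View pics/z1.png

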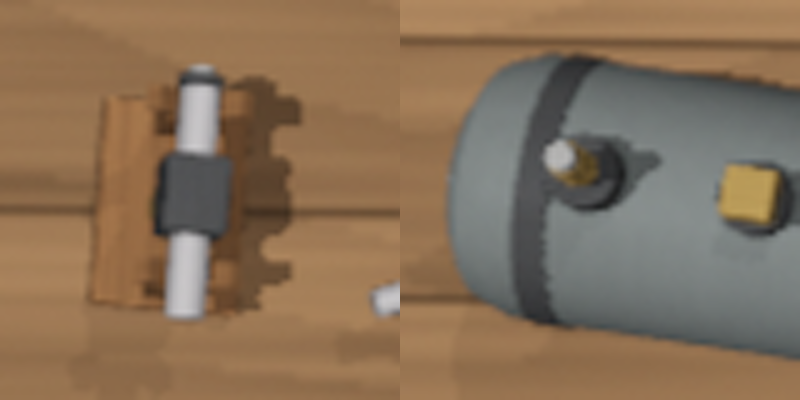

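View pics/z2.png

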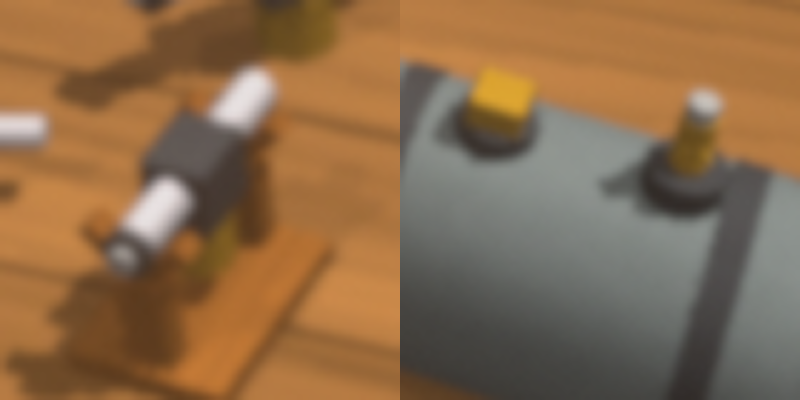

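```bash
cat >> h.py <<'E'
def tri(d1,p1,d2,p2):
    o1,r1=ray(d1,*p1);o2,r2=ray(d2,*p2)
    A=np.stack([r1,-r2],1);t=np.linalg.lstsq(A,o2-o1,rcond=None)[0]
    a=o1+t[0]*r1;b=o2+t[1]*r2;return (a+b)/2,np.linalg.norm(a-b)
E
python3 - <<'E'
from h import *
d=load('top0');s=load('scene0')
print('tip tri',tri(d,(127,191.4),s,(441,250.6)), onz(d,127,191.4,178.5),onz(s,441,250.6,178.5))
A=onz(d,350.4,194.5,75);B=onz(d,347,242.8,75);print(A,B,np.degrees(np.arctan2(*(A-B)[1::-1])),np.linalg.norm(A-B))
# block top corners z=89
for p in [(167,152),(230,156),(224,237),(160,233)]:
    print(onz(d,310+p[0]/5,180+p[1]/5,89))
print('scene block top mid',onz(s,185+196/400*70,200+150/400*70,89))
for p in [(107,97),(93,302)]: print('board',onz(d,310+p[0]/5,180+p[1]/5,12))
print('scene rod tip',onz(s,185+125*.175,200+257*.175,75), 'back',onz(s,185+258*.175,200+88*.175,75))
from scipy.spatial.transform import Rotation as R
print(R.from_quat(status.read_state()['ee_rot']).as_matrix().round(3))
E
```

```text
tip tri (array([592.85521032, 261.62346315, 175.57711337]), np.float64(3.149554298198429)) [592.41923617 259.14509717 178.5       ] [595.54361058 262.80237006 178.5       ]
[ 610.3260068  -213.51981009   75.        ] [ 500.48395973 -204.40094615   75.        ] -4.74569693721895 110.21991192057283
[ 571.57842648 -194.95076608   89.        ]
[ 570.07211564 -223.13448395   89.        ]
[ 533.70474836 -219.91117446   89.        ]
[ 535.21845966 -191.41647228   89.        ]
scene block top mid [ 559.88884212 -200.10061955   89.        ]
board [ 609.48830588 -178.53744243   12.        ]
board [ 511.023674  -171.0984276   12.       ]
scene rod tip [ 610.47677772 -208.64701631   75.        ] back [ 502.10116272 -199.00094639   75.        ]
[[-0.001 -0.954 -0.299]
 [ 0.002 -0.299  0.954]
 [-1.     0.     0.002]]
```

>>> apply_moves:
  targets: "0 -466 262 22.4 -1;0 -466 262 22.4 -1;0 -466 262 22.4 -1;0 -466 262 22.4 -1;0 -466 262 22.4 -1;0 -466 262 22.4 -1;0 -466 262 22.4 -1;0 -466 262 22.4 -1;0 -466 262 22.4 -1;0 -466 262 22.4 -1"

```text
clock: 0.98
position: [467.8, -297.0, 231.3]
ee_rot: [-0.478, 0.521, 0.478, 0.521]
contact_force: [0.6, -1.8, 0.3]
gripper_width: 85.2
```

```bash
python3 - <<'E'
from h import *
from scipy.spatial.transform import Rotation as R
st=status.read_state();print(st['clock'],st['position'],R.from_quat(st['ee_rot']).as_matrix().round(4))
E
```

```text
0.9833 [ 467.81216244 -296.9850262   231.2905448 ] [[-1.000e-04 -9.962e-01  8.690e-02]
 [ 2.000e-04  8.690e-02  9.962e-01]
 [-1.000e+00  2.000e-04  1.000e-04]]
```

>>> apply_moves:
  targets: "25 -77 97 0 -1;25 -77 97 0 -1;25 -77 97 0 -1;25 -77 97 0 -1;25 -77 97 0 -1"

```text
clock: 1.4
position: [552.8, -207.0, 204.9]
ee_rot: [-0.478, 0.521, 0.479, 0.52]
contact_force: [-1.1, -1.4, 0.4]
gripper_width: 85.2
```

```bash
python3 - <<'E'
from h import *
d=snap('wrist','w1')
st=status.read_state();print(st['clock'],st['position']); T=np.array(d['world_from_camera']);print(T.round(3))
E
```

```text
1.45 [ 552.09267435 -208.19442816  205.567359  ]
[[ 8.20000e-02  9.59000e-01  2.70000e-01  4.83958e+02]
 [ 9.97000e-01 -7.90000e-02 -2.20000e-02 -2.01314e+02]
 [ 0.00000e+00  2.71000e-01 -9.63000e-01  3.46994e+02]
 [ 0.00000e+00  0.00000e+00  0.00000e+00  1.00000e+00]]
```

View pics/w1.png

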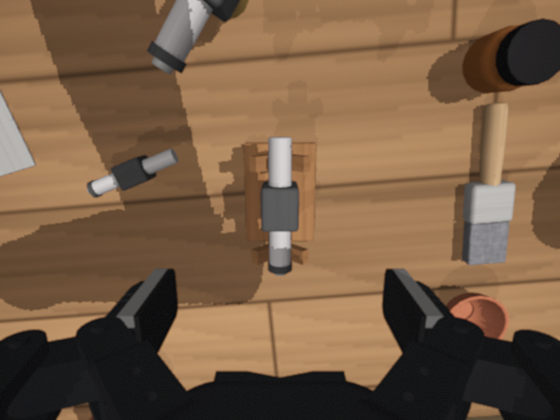

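The gauge is centred in the wrist view, with its block near (280,206) and its barrel vertical at column 280. Next I'll measure its position from this view.

```bash
python3 - <<'E'
from h import *
d=load('w1')
a=cv2.resize(d['img'][125:285,220:340],None,fx=5,fy=5,interpolation=2)[:800]
a=cv2.resize(d['img'][130:280,220:340],None,fx=4,fy=4,interpolation=2)
cv2.imwrite('pics/z3.png',a[:,:,::-1])
A=onz(d,280,272,75);B=onz(d,281,138,75);print(A,B)
for p in [(263,182),(298,182),(298,222),(262,222)]: print(onz(d,*p,89))
for p in [(245,143),(316,143),(316,240),(246,240)]: print('board',onz(d,*p,12))
E
```

```text
[ 613.10969988 -211.41779383   75.        ] [ 501.02833004 -201.5119735    75.        ]
[ 531.47745987 -217.66495142   89.        ]
[ 533.63466644 -191.32653495   89.        ]
[ 565.18662936 -193.4511187    89.        ]
[ 562.89403536 -221.42949525   89.        ]
board [ 506.83144997 -236.05274007   12.        ]
board [ 512.34074544 -168.75823995   12.        ]
board [ 610.26584659 -173.96873537   12.        ]
board [ 604.38965331 -245.66489847   12.        ]
```

View pics/z3.png

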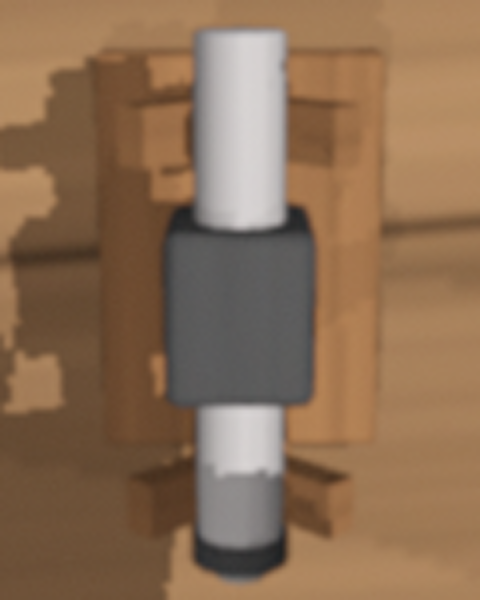

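>>> apply_moves:
  targets: "40 -2 1 0 -1;80 -2 1 0 -1;110 -2 1 0 -1;130 -2 1 0 -1;145 -2 1 0 -1;154 -2 1 0 -1;154 -2 1 0 -1;154 -2 1 0 -1"

```text
clock: 2.12
position: [554.1, -209.0, 52.9]
ee_rot: [-0.478, 0.522, 0.477, 0.522]
contact_force: [1.3, 0.1, 0.6]
gripper_width: 85.3
```

```bash
python3 - <<'E'
from h import *
d=snap('wrist','w2');snap('scene','s2')
st=status.read_state();print(st['clock'],st['position'],st['ee_rot'],st['contact_force'])
E
```

```text
2.2167 [ 554.99782348 -208.7543419    53.93710234] [-0.47850731  0.52077091  0.47679841  0.52200736] [0.03137417 0.47806799 0.31660979]
```

View pics/w2.png

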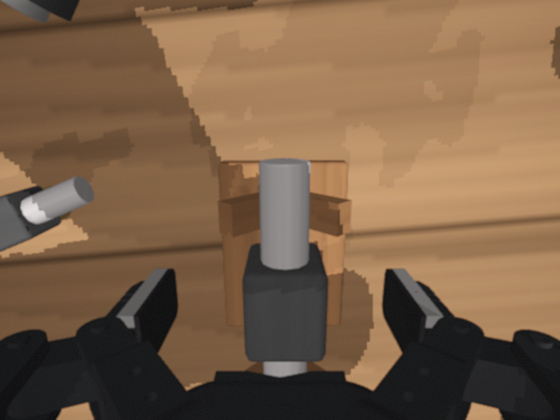

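View pics/s2.png

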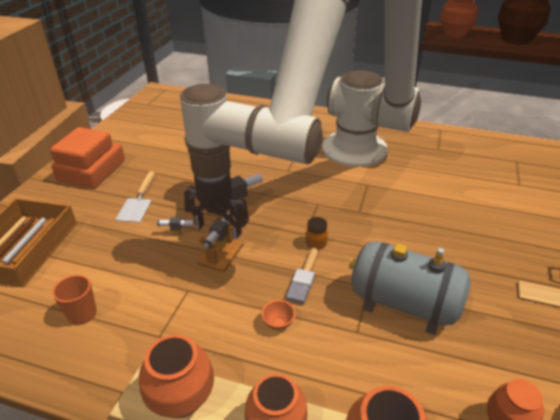

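The block's column (285) is about 4 px right of the tool centre, which is roughly 1.5 mm. I'll correct that, go 2 mm lower and close.

>>> apply_moves:
  targets: "2 0 1.5 0 -1;2 0 1.5 0 -0.2;2 0 1.5 0 0.2;2 0 1.5 0 1;2 0 1.5 0 1;2 0 1.5 0 1;2 0 1.5 0 1;2 0 1.5 0 1;2 0 1.5 0 1;2 0 1.5 0 1"

```text
clock: 3.05
position: [554.4, -207.1, 50.7]
ee_rot: [-0.478, 0.521, 0.478, 0.521]
contact_force: [-1.4, -4.8, 3.8]
gripper_width: 29.4
```

```bash
python3 - <<'E'
from h import *
d=snap('wrist','w3')
for i in range(4):
    snap('wrist','tmp');st=status.read_state();print(st['clock'],st['position'],st['contact_force'],st['gripper_width'])
E
```

```text
3.15 [ 554.42702793 -207.09861424   50.72289877] [-1.83613114 -3.80018349  4.50689591] 29.008868532258568
3.2 [ 554.45033611 -207.09210264   50.70965894] [-1.31042019 -4.1030255   4.78499287] 29.363186785709672
3.25 [ 554.4287825  -207.06357751   50.71231143] [-1.36681923 -4.89129513  4.83160477] 29.18122658821599
3.3 [ 554.40704036 -207.0951024    50.70349335] [-1.23823176 -5.61903095  4.72919894] 29.258707690385528
```

View pics/w3.png

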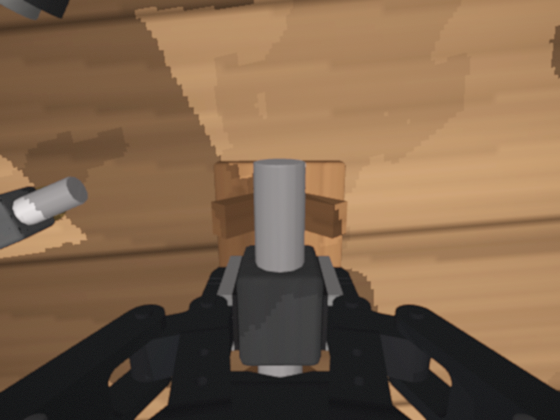

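>>> apply_moves:
  targets: "-5 0 0 0 1;-15 0 0 0 1;-30 0 0 0 1;-60 0 0 0 1;-95 0 0 0 1;-130 0 0 0 1;-165 0 0 0 1;-195 0 0 0 1;-210 0 0 0 1;-210 0 0 0 1"

```text
clock: 4.13
position: [556.1, -206.3, 265.1]
ee_rot: [-0.48, 0.519, 0.476, 0.523]
contact_force: [0.1, -0.1, -2.0]
gripper_width: 29.0
```

```bash
python3 - <<'E'
from h import *
d=snap('wrist','w4');snap('scene','s4')
st=status.read_state();print(st['clock'],st['position'],st['ee_rot'],st['contact_force'],st['gripper_width'])
E
```

```text
4.2333 [ 553.72881196 -205.61178583  259.56168915] [-0.47706148  0.52102643  0.47837819  0.52163025] [ 0.17871879  0.45787459 -3.25480491] 29.338657068172683
```

View pics/w4.png

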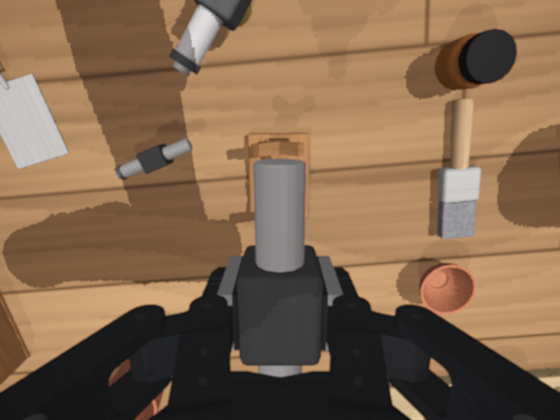

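View pics/s4.png

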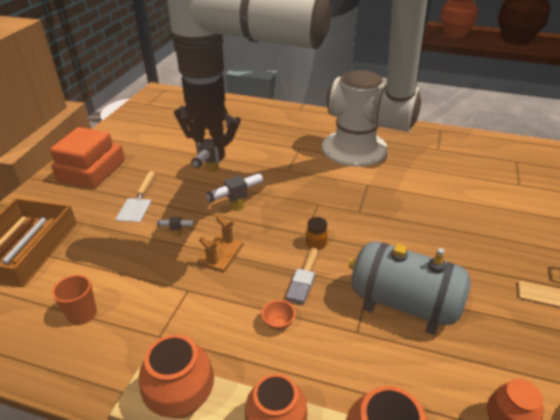

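>>> apply_moves:
  targets: "0 -5 20 0 1;0 -10 60 0 1;0 -15 100 0 1;0 -20 140 0 1;0 -22 180 0 1;0 -25 220 0 1;0 -28 260 0 1;0 -30 300 0 1;0 -33 340 0 1;0 -36 380 0 1"

```text
clock: 5.07
position: [621.7, 170.8, 256.9]
ee_rot: [-0.477, 0.523, 0.479, 0.519]
contact_force: [0.1, -0.7, -1.3]
gripper_width: 29.3
```

>>> apply_moves:
  targets: "0 -5 40 0 1;0 -10 70 0 1;0 -14 85 0 1;0 -14 89 0 1;0 -14 89 0 1;0 -14 89 0 1;0 -14 89 0 1"

```text
clock: 5.65
position: [644.4, 255.0, 259.4]
ee_rot: [-0.477, 0.522, 0.478, 0.521]
contact_force: [0.6, -0.3, -2.4]
gripper_width: 29.6
```

```bash
python3 - <<'E'
from h import *
d=snap('wrist','w5')
for n in range(3): snap(['scene','top','wrist'][n],'n%d5'%n)
st=status.read_state();print(st['clock'],st['position'],st['ee_rot'],st['contact_force'],st['gripper_width'])
E
```

```text
5.85 [644.88941776 255.2066556  260.74976847] [-0.47742302  0.52144832  0.47744588  0.52173207] [-0.49014555 -0.71328669 -2.27052019] 29.426656939406964
```

View pics/n25.png

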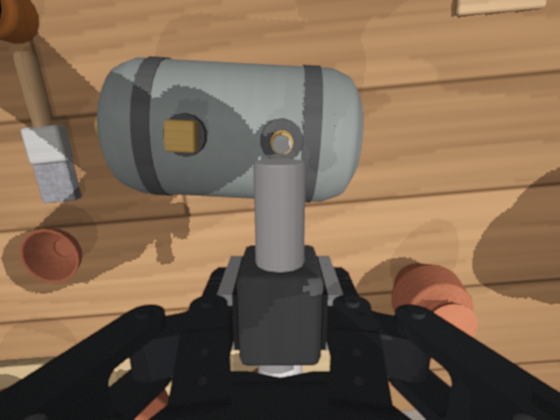

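```bash
python3 - <<'E'
from h import *
w=load('n25')
a=cv2.resize(w['img'][110:190,240:320],None,fx=5,fy=5,interpolation=2)
t=load('n15');s=load('n05')
b=cv2.resize(t['img'][150:230,95:175],None,fx=5,fy=5,interpolation=2)
cv2.imwrite('pics/z5.png',np.hstack([a,b])[:,:,::-1])
cv2.imwrite('pics/z6.png',cv2.resize(s['img'][180:280,380:480],None,fx=5,fy=5,interpolation=2)[:,:,::-1])
print(onz(w,282,144,178.5)); print(w['mtx'])
E
```

```text
[594.02420532 261.10573709 178.5       ]
[[346.3860575    0.         279.55634619]
 [  0.         346.3860575  212.51287717]
 [  0.           0.           1.        ]]
```

View pics/z5.png

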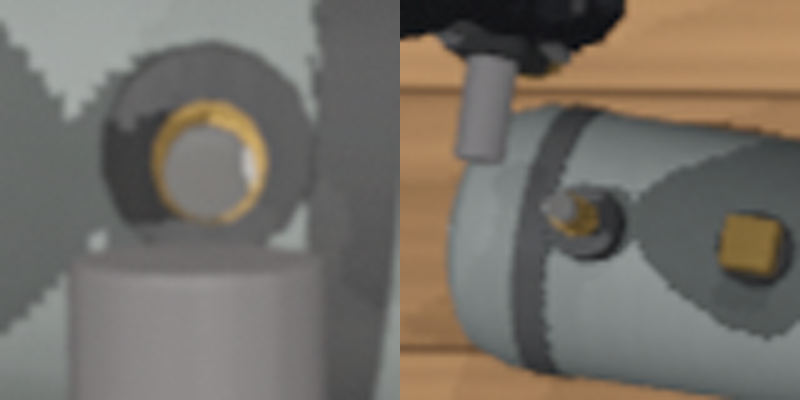

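View pics/z6.png

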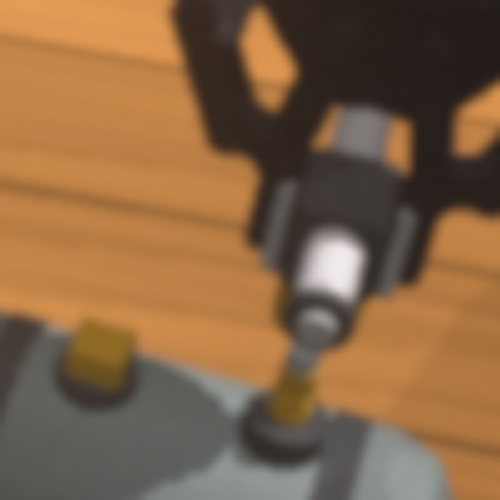

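```bash
python3 - <<'E'
from h import *
w=load('n25')
cv2.imwrite('pics/z7.png',cv2.resize(w['img'][150:390,210:350],None,fx=2.5,fy=2.5,interpolation=2)[:,:,::-1])
print(onz(w,281,144.4,178.5))
w1=load('w1')
print('w1 blk ctr',onz(w1,280,209.4,89))
print('rear end', onz(w,280,163,285), 'top edge z294', onz(w,280,166,294))
E
```

```text
[594.21901705 260.4500629  178.5       ]
w1 blk ctr [ 553.89255201 -206.61354899   89.        ]
rear end [591.52632869 259.89016764 285.        ] top edge z294 [591.24416672 259.90159009 294.        ]
```

View pics/z7.png

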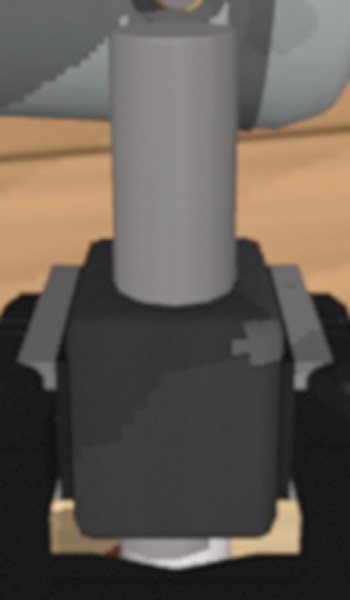

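>>> apply_moves:
  targets: "0 15 0 0 1;0 30 0 0 1;0 45 0.5 0 1;0 51.5 0.7 0 1;10 51.5 0.7 0 1;30 51.5 0.7 0 1;45 51.5 0.7 0 1;48 51.5 0.7 0 1;48 51.5 0.7 0 1;48 51.5 0.7 0 1"

```text
clock: 6.68
position: [594.5, 261.4, 212.6]
ee_rot: [-0.478, 0.521, 0.477, 0.522]
contact_force: [0.1, 1.0, -2.0]
gripper_width: 29.6
```

```bash
python3 - <<'E'
from h import *
for n in range(3): d=snap(['scene','top','wrist'][n],'n%d6'%n)
st=status.read_state();print(st['clock'],st['position'],st['ee_rot'],st['contact_force'],st['gripper_width'])
s=load('n06');t=load('n16')
cv2.imwrite('pics/z8.png',np.hstack([cv2.resize(x,None,fx=4,fy=4,interpolation=2) for x in (s['img'][170:270,390:490],t['img'][140:240,80:180])])[:,:,::-1])
E
```

```text
6.8333 [594.47786552 261.68821217 213.56614194] [-0.47793223  0.52047862  0.47752811  0.52215868] [ 0.12934268  0.12275303 -1.8968146 ] 29.56837862072423
```

View pics/z8.png

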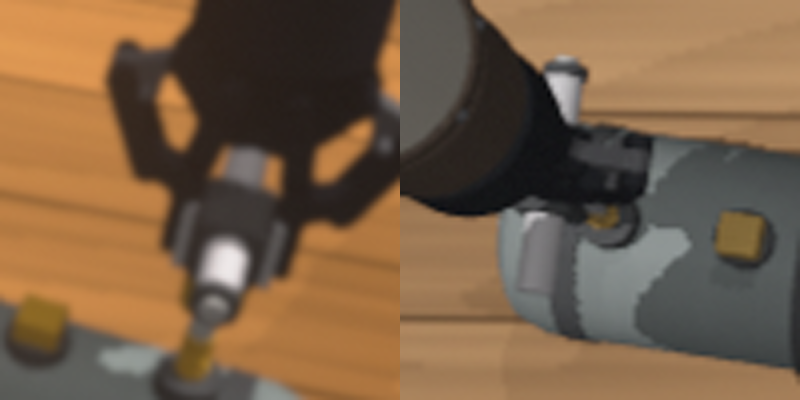

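>>> apply_moves:
  targets: "0 1 -1.2 0 1;2 1 -1.2 0 1;5 1 -1.2 0 1;9 1 -1.2 0 1;13 1 -1.2 0 1;17 1 -1.2 0 1;20 1 -1.2 0 1;22 1 -1.2 0 1;22 1 -1.2 0 1"

```text
clock: 7.58
position: [592.3, 260.2, 189.5]
ee_rot: [-0.478, 0.522, 0.478, 0.521]
contact_force: [-0.1, 0.8, -2.3]
gripper_width: 29.2
```

```bash
python3 - <<'E'
from h import *
for n in range(3): d=snap(['scene','top','wrist'][n],'n%d7'%n)
st=status.read_state();print(st['clock'],st['position'],st['ee_rot'],st['contact_force'],st['gripper_width'])
s=load('n07');t=load('n17')
cv2.imwrite('pics/z9.png',np.hstack([cv2.resize(x,None,fx=4,fy=4,interpolation=2) for x in (s['img'][170:270,390:490],t['img'][140:240,80:180])])[:,:,::-1])
E
```

```text
7.7333 [592.73071705 260.3962445  190.49667311] [-0.47782971  0.52115464  0.47770578  0.52141519] [ 0.07390272 -0.08999114 -1.54099431] 29.08643208888528
```

View pics/z9.png

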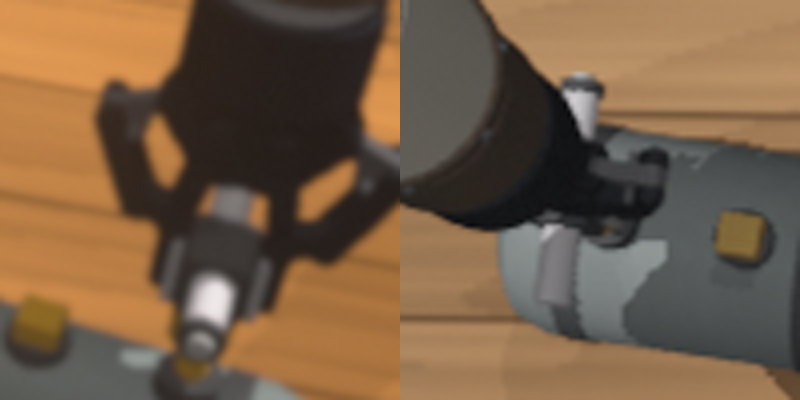

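There is no contact force with the mouth already below the tip's height, so the head is around the tip. I'll press slowly.

>>> apply_moves:
  targets: "3 0 0 0 1;6 0 0 0 1;9 0 0 0 1;11 0 0 0 1;13 0 0 0 1;15 0 0 0 1;16 0 0 0 1;17 0 0 0 1;17 0 0 0 1"

```text
clock: 8.48
position: [592.6, 260.3, 174.9]
ee_rot: [-0.478, 0.521, 0.478, 0.521]
contact_force: [-3.6, -0.3, 4.7]
gripper_width: 29.2
```

```bash
python3 - <<'E'
from h import *
st=status.read_state();print(st['clock'],st['position'],st['contact_force'],st['gripper_width'])
E
```

```text
8.4833 [592.62087636 260.27833221 174.92422133] [-3.56348695 -0.29389175  4.72634166] 29.238010623363454
```

>>> apply_moves:
  targets: "0 1 0 0 1;0 1.5 0 0 1;1 1.5 0 0 1;2 1.5 0 0 1;3 1.5 0 0 1;4 1.5 0 0 1;4 1.5 0 0 1;4 1.5 0 0 1"

```text
clock: 9.15
position: [592.5, 260.4, 171.8]
ee_rot: [-0.479, 0.52, 0.477, 0.522]
contact_force: [0.5, -1.9, 8.6]
gripper_width: 29.7
```

```bash
python3 - <<'E'
from h import *
for n in range(3): d=snap(['scene','top','wrist'][n],'n%d8'%n)
st=status.read_state();print(st['clock'],st['position'],st['contact_force'],st['gripper_width'],st['wrist_torque'])
s=load('n08');t=load('n18')
cv2.imwrite('pics/z10.png',np.hstack([cv2.resize(x,None,fx=4,fy=4,interpolation=2) for x in (s['img'][180:280,390:490],t['img'][120:220,80:180])])[:,:,::-1])
E
```

```text
9.3 [592.51617919 260.38607823 171.80928957] [-1.09259774 -1.91503979  7.58484616] 29.317908743220492 [-0.71968378  0.06697056 -0.07879743]
```

View pics/z10.png

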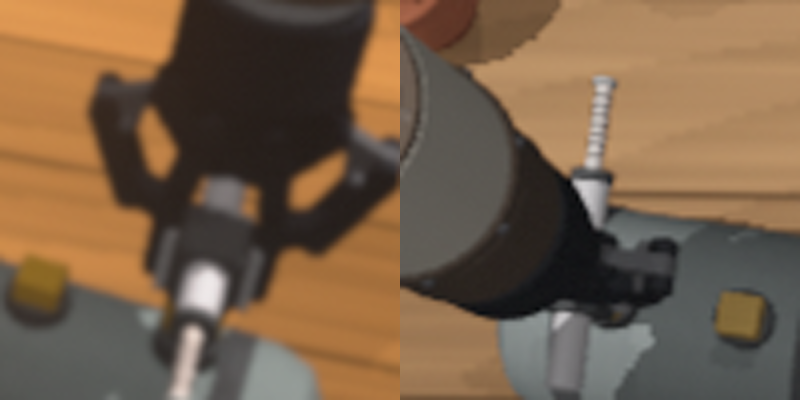

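The rod is out, as the top view shows. The push is only about 10 N so far, so I'll press harder to be sure it is fully home.

>>> apply_moves:
  targets: "1 0 0 0 1;2 0 0 0 1;3 0 0 0 1;4 0 0 0 1;4 0 0 0 1"

```text
clock: 9.72
position: [592.6, 260.4, 171.7]
ee_rot: [-0.479, 0.519, 0.477, 0.523]
contact_force: [-7.4, -3.4, 20.7]
gripper_width: 29.5
```

```bash
python3 - <<'E'
from h import *
st=status.read_state();print(st['clock'],st['position'],st['contact_force'],st['gripper_width'],st['wrist_torque'])
E
```

```text
9.7167 [592.55220472 260.39798495 171.68387807] [-7.43557154 -3.37954646 20.73679854] 29.54172715844721 [-1.01488491  1.94940049  0.01025815]
```

The height didn't change while the force rose to about 23 N, so this is the hard stop. I'll hold here with slightly more push.

>>> apply_moves:
  targets: "1 0 0 0 1;2 0 0 0 1;2 0 0 0 1;2 0 0 0 1;2 0 0 0 1;2 0 0 0 1;2 0 0 0 1;2 0 0 0 1;2 0 0 0 1;2 0 0 0 1"

```text
clock: 10.55
position: [592.6, 260.4, 171.6]
ee_rot: [-0.48, 0.519, 0.477, 0.523]
contact_force: [-9.6, -4.3, 27.1]
gripper_width: 29.8
```

```bash
python3 - <<'E'
from h import *
for n in range(3): d=snap(['scene','top','wrist'][n],'n%d9'%n)
st=status.read_state();print(st['clock'],st['position'],st['ee_rot'],st['contact_force'],st['gripper_width'],st['wrist_torque'])
s=load('n09');t=load('n19')
cv2.imwrite('pics/z11.png',np.hstack([cv2.resize(x,None,fx=4,fy=4,interpolation=2) for x in (s['img'][180:280,390:490],t['img'][120:220,80:180])])[:,:,::-1])
E
```

```text
10.7 [592.60448674 260.40300262 171.64312438] [-0.47984393  0.51850304  0.47680809  0.52302815] [-9.87970233 -4.20112211 27.1298188 ] 29.378469861973247 [-1.14338663  2.74584477 -0.09385386]
```

View pics/z11.png

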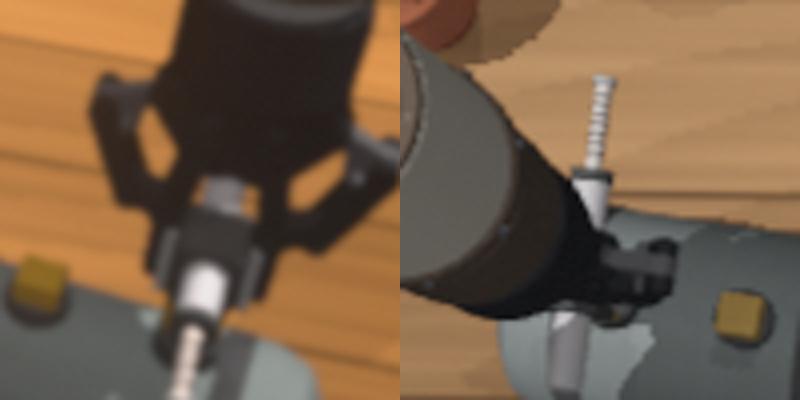

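View pics/n29.png

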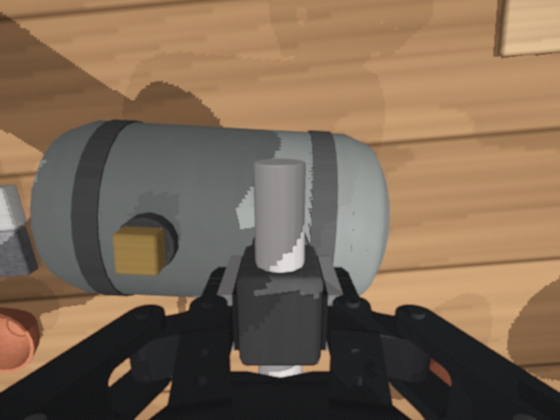

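It is pressed home (TCP 171.6, gauge origin about 196) and the gauge hasn't slipped in the grip. I'll lift straight off, gently.

>>> apply_moves:
  targets: "-3 0 0 0 1;-8 0 0 0 1;-15 0 0 0 1;-25 0 0 0 1;-38 0 0 0 1;-53 0 0 0 1;-70 0 0 0 1;-85 0 0 0 1;-95 0 0 0 1;-98 0 0 0 1"

```text
clock: 11.53
position: [591.4, 260.9, 262.4]
ee_rot: [-0.478, 0.521, 0.478, 0.522]
contact_force: [0.3, 0.5, -1.6]
gripper_width: 29.2
```

```bash
python3 - <<'E'
from h import *
for n in range(3): d=snap(['scene','top','wrist'][n],'na%d'%n)
st=status.read_state();print(st['clock'],st['position'],st['ee_rot'],st['contact_force'],st['gripper_width'],st['wrist_torque'])
E
```

```text
11.6833 [590.49155121 260.4416802  260.07551212] [-0.47732476  0.52203105  0.47809464  0.520644  ] [-0.14015849  0.31688468 -2.48703136] 29.256924488710887 [-0.06354247  0.04203871  0.00696988]
```

View pics/na1.png

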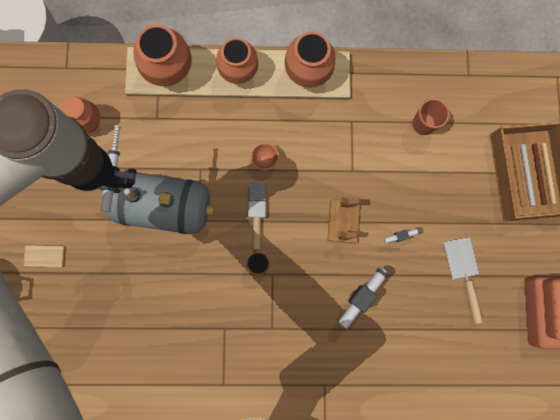

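View pics/na2.png

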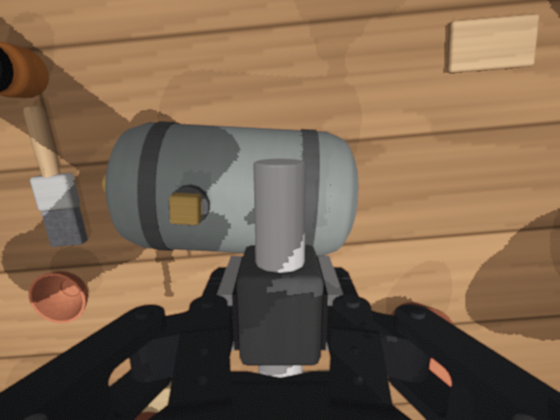

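The rod remains out and the gauge is unmoved in the grip. Moving back over the rest.

>>> apply_moves:
  targets: "0 0 -15 0 1;0 0 -45 0 1;0 -1 -83 0 1;0 -1 -122 0 1;0 -1 -161 0 1;0 -2 -200 0 1;0 -2 -239 0 1;0 -2 -278 0 1;0 -3 -317 0 1;0 -3 -356 0 1"

```text
clock: 12.52
position: [561.7, -96.7, 260.3]
ee_rot: [-0.477, 0.522, 0.478, 0.521]
contact_force: [0.8, -0.3, -2.8]
gripper_width: 29.5
```

>>> apply_moves:
  targets: "0 0 -39 0 1;0 0 -74 0 1;0 -1 -98 0 1;0 -1 -110 0 1;0 -1 -113 0 1;0 -1 -113 0 1;0 -1 -113 0 1;0 -1 -113 0 1"

```text
clock: 13.18
position: [554.3, -205.9, 261.1]
ee_rot: [-0.478, 0.521, 0.478, 0.521]
contact_force: [0.6, 0.3, -3.7]
gripper_width: 29.6
```

```bash
python3 - <<'E'
from h import *
for n in range(3): d=snap(['scene','top','wrist'][n],'nb%d'%n)
st=status.read_state();print(st['clock'],st['position'],st['ee_rot'],st['contact_force'],st['gripper_width'])
E
```

```text
13.3333 [ 554.4630193  -206.01886923  261.4063442 ] [-0.47819077  0.52083919  0.4781903   0.52095505] [ 0.32662623 -0.58902845 -2.7808452 ] 28.963071175068805
```

View pics/nb2.png

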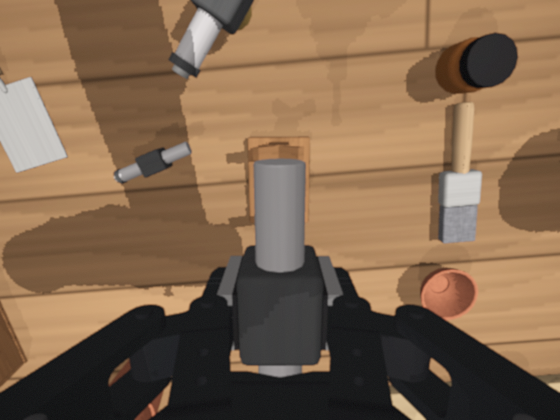

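>>> apply_moves:
  targets: "20 0 -0.6 0 1;55 0 -0.6 0 1;90 0 -0.6 0 1;125 0 -0.6 0 1;155 0 -0.6 0 1;175 0 -0.6 0 1;185 0 -0.6 0 1;190 0 -0.6 0 1;190 0 -0.6 0 1;190 0 -0.6 0 1"

```text
clock: 14.17
position: [555.4, -207.7, 72.7]
ee_rot: [-0.479, 0.521, 0.477, 0.522]
contact_force: [-0.0, -0.4, -1.8]
gripper_width: 29.3
```

```bash
python3 - <<'E'
from h import *
for n in range(3): d=snap(['scene','top','wrist'][n],'nc%d'%n)
st=status.read_state();print(st['clock'],st['position'],st['ee_rot'],st['contact_force'],st['gripper_width'])
E
```

```text
14.3167 [ 555.323583   -207.85855023   73.07193015] [-0.47876423  0.5204805   0.47686106  0.5220042 ] [-0.51722193  1.3452918  -1.86073567] 29.53619028686259
```

View pics/nc2.png

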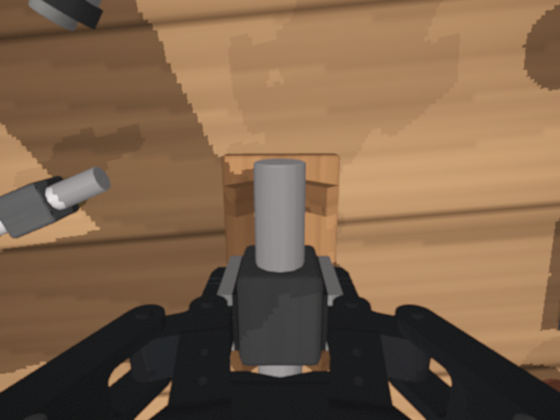

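>>> apply_moves:
  targets: "2 0 0.9 0 1;5 0 0.9 0 1;9 0 0.9 0 1;13 0 0.9 0 1;16 0 0.9 0 1;19 0 0.9 0 1;21 0 0.9 0 1;22 0 0.9 0 1;22 0 0.9 0 1"

```text
clock: 15.07
position: [554.1, -207.1, 50.7]
ee_rot: [-0.478, 0.521, 0.478, 0.521]
contact_force: [-4.0, 0.3, 7.1]
gripper_width: 29.1
```

```bash
python3 - <<'E'
from h import *
for n in range(3): d=snap(['scene','top','wrist'][n],'nd%d'%n)
st=status.read_state();print(st['clock'],st['position'],st['ee_rot'],st['contact_force'],st['gripper_width'])
E
```

```text
15.2167 [ 554.13909424 -207.17125963   50.68638421] [-0.47816993  0.52130693  0.47784802  0.52082038] [-2.71415622 -1.25172493  5.89333165] 29.35199203398818
```

View pics/nd2.png

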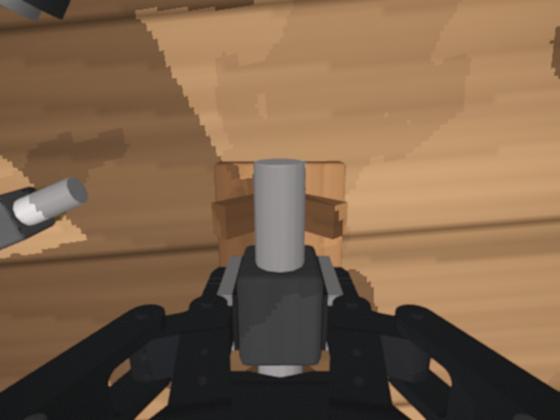

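The gauge is seated at the same TCP pose as at pick-up (z 50.7), with light contact. I'll open gradually.

>>> apply_moves:
  targets: "0 0 0 0 0.4;0 0 0 0 0.2;0 0 0 0 0;0 0 0 0 -0.4;0 0 0 0 -0.8;0 0 0 0 -1;0 0 0 0 -1;0 0 0 0 -1;0 0 0 0 -1;0 0 0 0 -1"

```text
clock: 16.05
position: [554.3, -206.8, 49.3]
ee_rot: [-0.478, 0.521, 0.478, 0.521]
contact_force: [0.1, 0.0, -0.0]
gripper_width: 85.8
```

```bash
python3 - <<'E'
from h import *
d=snap('wrist','ne2')
st=status.read_state();print(st['clock'],st['position'],st['contact_force'],st['gripper_width'])
E
```

```text
16.1 [ 554.27343172 -206.8353338    49.28246219] [-1.20446419  0.00493957 -0.05688291] 85.28222828891342
```

View pics/ne2.png

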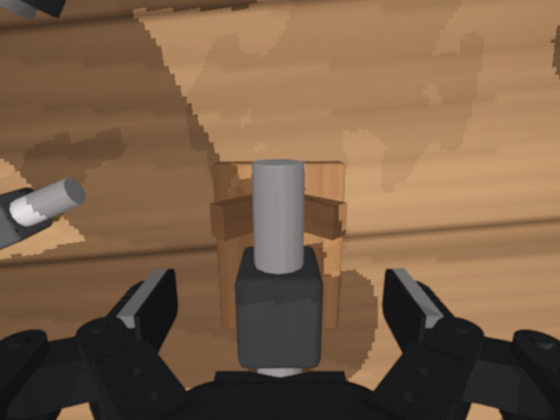

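The gripper is open and clear of the gauge, which lies in the notches. Going straight up.

>>> apply_moves:
  targets: "-10 0 0 0 -1;-30 0 0 0 -1;-60 0 0 0 -1;-95 0 0 0 -1;-130 0 0 0 -1;-160 0 0 0 -1;-180 0 0 0 -1;-185 0 0 0 -1;-185 0 0 0 -1;-185 0 0 0 -1"

```text
clock: 16.93
position: [553.7, -206.6, 233.8]
ee_rot: [-0.477, 0.521, 0.478, 0.521]
contact_force: [-1.1, 0.2, -0.7]
gripper_width: 85.0
```

>>> apply_moves:
  targets: "0 40 0 0 -1;0 80 0 0 -1;0 110 0 0 -1;0 130 0 0 -1;0 130 0 0 -1;0 130 0 0 -1"

```text
clock: 17.43
position: [423.4, -195.4, 233.4]
ee_rot: [-0.477, 0.522, 0.478, 0.521]
contact_force: [0.4, -0.5, 0.6]
gripper_width: 85.4
```

```bash
python3 - <<'E'
from h import *
for n in range(3): d=snap(['scene','top','wrist'][n],'nf%d'%n)
s=load('nf0');t=load('nf1');w=load('nf2')
cv2.imwrite('pics/z12.png',np.hstack([cv2.resize(x,None,fx=4,fy=4,interpolation=2) for x in (s['img'][190:290,170:270],t['img'][160:260,300:400])])[:,:,::-1])
st=status.read_state();print(st['clock'],st['position'],st['contact_force'])
E
```

```text
17.5833 [ 425.38417966 -195.51436597  233.54496196] [ 0.8210441  -0.26988401 -0.18861997]
```

View pics/nf1.png

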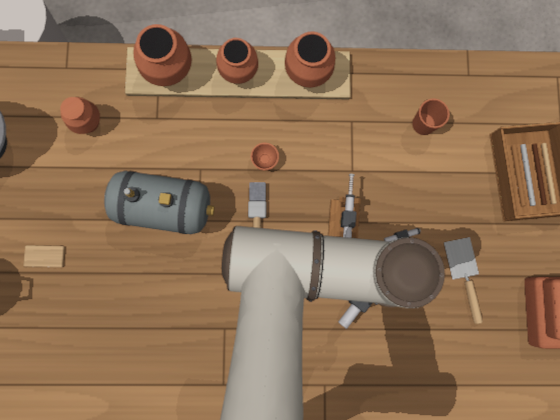

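View pics/z12.png

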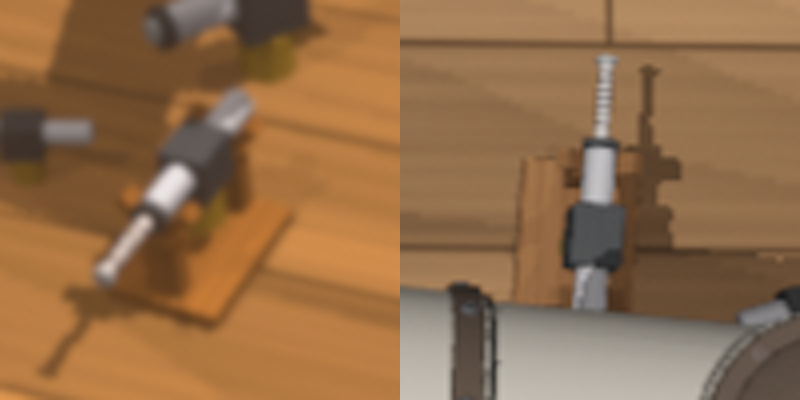

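The gauge lies level in both notches with the rod about 45 mm out (tip at (351,175) in the top view, before (350,195)). The bowl and brush are where they were. Handing in.

```bash
python3 - <<'E'
from h import *
print(job.job_done())
E
```

```text
the job is handed in; nothing more can be done
None
```

The gauge went onto the round brass valve, was pressed home and held, and now lies back in both notches of its rest with the rod out for reading. I handed the job in at about 17.6 s; it reports no verdict.

- **Press:** the height stopped at the hard stop (gauge origin about 196 mm) while the push rose from about 10 N to 30 N. I held it there for over a second.
- **Side force:** there was up to about 10 N sideways during the hold, so the head probably sat slightly off-centre. It was still fully home, and the gauge did not slip in the grip.
- **Back in the rest:** I released it at the same tool pose as at pick-up, within about 0.5 mm. The last pictures show it lying in both notches, head down.
- **Rod:** it is about 45 mm out. I gripped only the block, so the fingers stayed clear of the rod.
- **Bystanders:** the bowl and brush look unmoved in the last top view. The arm hid the jar there; it was in place just before the gauge was set back.
- **Valve:** I did not measure its release separately. It showed no contact after lift-off.

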